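# Free the seized lock bolt and take the lamp carrier off its keyhole studs

### The arm

A 6-joint arm with a two-finger parallel gripper is mounted at the origin on the work surface. World frame = base frame: x ahead of the robot, y to its left, z up, the work surface at z = 0. Lengths are in mm, angles in rad, forces in N, time in s.
With the tool pointing down it reaches from about 275 to 1000 mm from the base axis. Payload 8.4 kg.
Tool frame: the origin (TCP) lies on the centre line of the jaws, within the pads' length; the fingertips stand 22 mm ahead of it and the grasp point (between the pads) lies 3 mm ahead of it; z points along the fingers, y is the direction in which the jaws open and shut (so a half turn about z gives the same grasp; the last joint's range is limited). The gripper opens to 85 mm and grips with 20 to 120 N. Pads are 22 mm wide; open, the fingers measure 114 mm over their backs; the gripper's body (76 mm by 85 mm) begins 54 mm behind the grasp point. The pads swing forward as they close: fully open they stand 13 mm farther back than shut.
Start: joints at [1.288, 0.353, 1.633, -0, 1.155, -0.002], TCP at [173.201, 600.524, 253.281] pointing down, gripper open.
Joint ranges: [-2.63, 2.63], [-0.92, 2.1], [0.06, 2.66], [-1.3, 4.44], [0, 2.69], [-3.02, 3.02]. Speed limits (rad/s): [2.22, 2.22, 2.79, 3.14, 3.14, 3.14].

### API

Orientations are given as [roll, pitch, yaw] about the fixed x, y, z axes, in that order (R = Rz(yaw) Ry(pitch) Rx(roll)).
In Python, from rig import r gives the robot as it stands.
- The arm moves only by the tool carry_out, never from a script. Its argument "rows" is text: rows parted by semicolons, each of 5 numbers parted by spaces: the opening, from 0 (shut) to 1 (fully open), then the shift along the tool's x, y, z in units of 30 mm (1.0 is 30 mm), then the turn about the tool's z in units of 8 degrees (1.0 is 8 degrees). A call has 1 to 12 rows; each row shifts and turns the commanded pose from where the row before left it, along the tool's axes as they then stand; what a row does not reach is not made up. A row lasts 1/8 s, in which the tool goes at most 62.5 mm and 10.7 degrees, less where a joint would pass 70% of its speed; a pose out of reach is approached as far as the arm can. A call is refused whole if a number of a shift passes 1 or a number of a turn 1, either way. A call with a gripper value outside its range is refused whole. The fingers move at their own pace and stop on an object; "newtons" is the grip in N (left out, the last holds). Time passes only in rows, so rows that do not move let the fingers close. It gives the time, the measured TCP pose, the force and the opening at its end, in the units of the state.
- r.sense(): the state, without advancing time (a new reading comes with each control period).
- r.grab_frame(name): name is "scene" or "side" or "wrist"; returns the picture (420x560x3 uint8, blue, green, red); there is no depth.
- r.get_calibration(name): a dict with "intrinsics" (3x3 intrinsics, pixels), "k1" (the pictures are not rectified: a ray, as slopes to the right and down, at radius r is drawn at 1 + k1 r^2 times it, then the intrinsics apply), "position" and "rotation" of the camera in the world. Camera axes: x right, y up, looking along -z (the intrinsics and any distortion apply to the point x, -y, -z); pixel columns grow to the right and rows downward; lengths in mm; the calibration is good to about 2 mm. A picture is of the moment at which its call begins: read the wrist's pose just before it. get_calibration takes no time and is no camera call; for the wrist camera it gives the pose at the moment of the call.
- r.sign_off(): hands the job in, once; it reports no verdict.
The state is a dict: "clock": time; "qpos": joint angles; "qvel": joint speeds; "joint_efforts": joint torques, N m; "eef_pos": TCP position; "tcp_rot": TCP orientation; "contact_force": force on the tool from outside, world axes, zero at the start; "wrist_torque": the same for the moment, N m; "opening": opening from 0.0 (shut) to 1.0 (fully open).
Only numpy, scipy, OpenCV 4.12 (cv2) and the standard library are available. Lean on these libraries where they do the work, as an engineer would, in place of code of your own. Each camera call takes 0.05 s, during which the arm holds its last target.

### The job

The lamp carrier is locked on its test base by a rusted slide bolt that jams after a short travel. Work the bolt out and fully home again in short strokes until it runs, and draw it clear of the carrier; then slide the carrier to the wide end of its keyholes, lift it off its studs and set it down gently, flat on the middle of the cork pad. Leave the bolt drawn and do not knock over or shift the jar, the screwdriver or the black parts tray.

Things in the scene. Friction and masses are not known exactly. Their poses are not given: they have to be found in the camera images.
- fixture: the test base, a fixed grey steel slab 200 (x) x 270 (y) x 30 mm high; origin at the centre of its underside. Local positions named in these notes are in its frame (mm, z up from the table). The bolt runs along its local y on the line x = -31, through two rusty straps at y = 21 and y = 98 (each 64 mm wide in x, 12 mm in y, top at z 50). The carrier slides along its local -x.
- stud_mid (a point): point on the base's top, midway between its two headed studs, at local (-5, -55, 30). Studs 44 mm to either side along local y: shank 8 mm diameter, head 16 mm diameter, head underside 10.5 mm and head top 14.5 mm above the slab.
- bolt_handle (a point): point on the axis of the bolt's upright handle post, at z 80 mm; it moves with the bolt. Round rusty post, 14 mm diameter, between the straps; it rises from the bolt bar's top (z 44) to a ball (19 mm diameter, top at z 105). Push it on either side or pinch it from above; fingertips kept above z 52 mm clear the straps. Bar: 14 x 14 mm, 135 mm long.
- bolt_post_home (a point): fixed point of the base: where bolt_handle is when the bolt is fully home (local -31, 38, 80). Drawing moves the post from here along the base's local +y, away from the carrier, by up to 45 mm.
- bolt (a joint): travel in m: 0 home (nose in the carrier's notch), 0.045 fully drawn; carrier free above 0.028; stays where left. Drags 4 to 10 N moved slowly (under 0.1 m/s). Rust stops it dead, first near 0.017 to 0.022; harder pulling is useless. Each full stroke out to the jam, then home below 0.0015, gains 2 mm; after two to four jammed strokes the next runs through. A half return gains nothing.
- carrier_sink (a point): centre of the black finned heat sink on the loose lamp carrier, the place to grip: 36 (x) x 60 (y) x 44 mm high, in the middle of the carrier's plate; the point is 35 mm above the plate's underside, 17 mm below the sink's top. While locked it is at local (10, -55, 65) of the base, axes along the base's. Carrier about 0.45 kg.
- carrier_plate (a point): centre of the underside of the carrier's aluminium plate, 130 (x) x 120 (y) x 8 mm. Two keyhole slots along x at y = +44 and -44 hold it under the stud heads: narrow part 10 mm wide, wide end 26 (x) x 24 mm on the +x side. A notch 18 mm wide in its +y edge takes the bolt's nose.
- slid_point (a point): fixed point of the base: where carrier_sink is when the carrier has slid 27 mm towards local -x, against two 5 mm high front stops (local -17, -55, 65). There the stud heads are in the middle of the wide ends (about 4 mm to spare each way) and the carrier lifts straight up; it must rise 20 mm to clear studs and stops.
- pad: the cork pad, fixed, 200 (x) x 190 (y) x 8 mm thick; origin at the centre of its underside. With the carrier set down on it the heat sink's centre is at z 43 mm.
- jar: amber glass jar, 68 mm diameter, 85 mm high, a bystander; origin at the centre of its underside
- screwdriver: screwdriver 190 mm long lying on the bench, a bystander; origin near its middle
- part_tray: black open parts tray 90 x 140 x 35 mm, a bystander; origin at the centre of its underside
Mind the look-alikes: they are no part of the job. What is meant by the part that bears carrier_sink is not purple or turquoise, and is the larger of those in its own colour.

How it is judged:
By the outcome, as a careful person would: the job done as asked, in the order asked, and still so for the second after the job is handed in, with the robot touching nothing.
It also fails if it takes over 67 s, if anything falls off the work surface, if the arm or the gripper's body presses on something with over 40 N, if the wrist force passes 120 N, or if a joint passes its speed limit or range.

## Working session

There is one attempt and no reset: what is moved stays moved. The work goes in short steps, Python scripts to look and compute and a tool call to move; the robot and the scene stay as the last step left them, time stands still between calls to the robot, and variables do not carry over. Pictures are saved under pics/ and viewed, and the job is handed in when it is done.

Besides the shell and the picture viewer there is one more tool, called after "Emit:" as name(argument=value, ...), one argument or row to a line, values as JSON. carry_out: Moves the arm, as the interface text tells. Its arguments: {"type":"object","properties":{"rows":{"type":"string"},"newtons":{"type":"number"}},"required":["rows"]}

```bash
mkdir -p pics; ls
python3 - <<'E'
from rig import r
import cv2
for n in ("scene","side","wrist"):
    c=r.get_calibration(n); im=r.grab_frame(n); cv2.imwrite(f"pics/{n}0.png",im)
    print(n,c)
print(r.sense())
E
```

```text
pics
scene {'intrinsics': array([[416.91717838,   0.        , 279.49359353],
       [  0.        , 416.91717838, 211.03350308],
       [  0.        ,   0.        ,   1.        ]]), 'k1': -0.062084119752750994, 'position': array([1303.17627854, -168.86470892,  574.69928928]), 'rotation': array([1.00104876, 0.02358576, 1.43925505])}
side {'intrinsics': array([[528.22823238,   0.        , 274.0486033 ],
       [  0.        , 528.22823238, 206.924995  ],
       [  0.        ,   0.        ,   1.        ]]), 'k1': -0.002520952915696896, 'position': array([ -80.82806759, -934.99006556,  945.15107101]), 'rotation': array([ 0.88067305,  0.02049025, -0.66933005])}
wrist {'intrinsics': array([[354.13356301,   0.        , 280.06495224],
       [  0.        , 354.13356301, 203.10734489],
       [  0.        ,   0.        ,   1.        ]]), 'k1': -0.08838779534280176, 'position': array([101.29068772, 621.45130776, 372.93532301]), 'rotation': array([-0.29184481,  0.00187333,  1.28904781])}
{'clock': 0.15, 'qpos': array([ 1.28760386e+00,  3.53534035e-01,  1.63398821e+00,  1.84135960e-06,
        1.15522727e+00, -2.37925025e-03]), 'qvel': array([-0.00033625, -0.0019545 , -0.00219724,  0.00086284, -0.00022773,
        0.00026211]), 'joint_efforts': array([ 2.43010472e-04, -6.05631709e+01, -3.42336059e+01,  7.46005276e-05,
        6.12927674e-03,  1.29539447e-05]), 'eef_pos': array([173.09548497, 600.17147461, 252.69538531]), 'tcp_rot': array([-3.14043580e+00, -4.43622448e-06,  2.86077869e+00]), 'contact_force': array([-0.26134167, -0.14977854, -0.26250162]), 'wrist_torque': array([-0.00043191,  0.0155194 ,  0.03108849]), 'opening': 0.9984386648610463}
```

View pics/scene0.png

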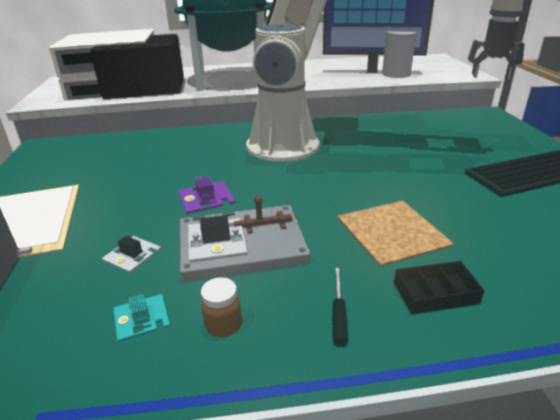

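View pics/side0.png

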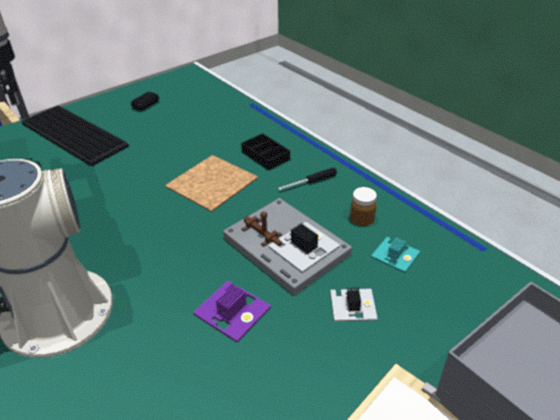

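View pics/wrist0.png

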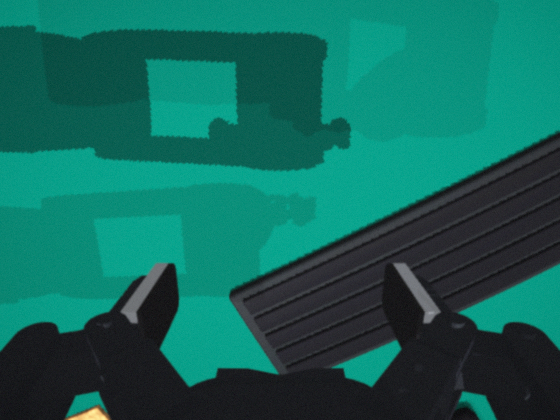

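The scene view shows the real base at about (243,240), with the grey carrier at (217,238), the bolt post at (258,205) and the cork pad at (394,230). I'll zoom in for the corners.

```bash
cat > h.py <<'E'
import numpy as np, cv2
from scipy.spatial.transform import Rotation as Ro
from rig import r
def ray(c,px):
    K=c["intrinsics"]; d=np.array([(px[0]-K[0,2])/K[0,0],(px[1]-K[1,2])/K[1,1]])
    s=d.copy()
    for _ in range(30): s=d/(1+c["k1"]*(s@s))
    R=Ro.from_euler("xyz",c["rotation"]).as_matrix()
    v=R@np.array([s[0],-s[1],-1.]); return np.array(c["position"]),v/np.linalg.norm(v)
def onz(c,px,z):
    p,v=ray(c,px); return p+v*(z-p[2])/v[2]
def proj(c,P):
    R=Ro.from_euler("xyz",c["rotation"]).as_matrix()
    q=R.T@(np.array(P,float)-c["position"]); s=np.array([q[0],-q[1]])/-q[2]
    s=s*(1+c["k1"]*(s@s)); K=c["intrinsics"]
    return np.array([K[0,0]*s[0]+K[0,2],K[1,1]*s[1]+K[1,2]])
def tri(ca,pa,cb,pb):
    a,u=ray(ca,pa); b,v=ray(cb,pb)
    t=np.linalg.lstsq(np.stack([u,-v],1),b-a,rcond=None)[0]
    A,B=a+u*t[0],b+v*t[1]; return (A+B)/2,np.linalg.norm(A-B)
def box(w,yaw,xy,x,y,z):
    c,s=np.cos(yaw),np.sin(yaw); return np.array([xy[0]+c*x-s*y,xy[1]+s*x+c*y,z])
E
python3 - <<'E'
import cv2
a=cv2.imread("pics/scene0.png"); b=cv2.imread("pics/side0.png")
cv2.imwrite("pics/sc_a.png",cv2.resize(a[190:280,170:320],None,fx=5,fy=5,interpolation=cv2.INTER_CUBIC))
cv2.imwrite("pics/si_a.png",cv2.resize(b[190:300,215:360],None,fx=5,fy=5,interpolation=cv2.INTER_CUBIC))
E
```

```text
(no output)
```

View pics/sc_a.png

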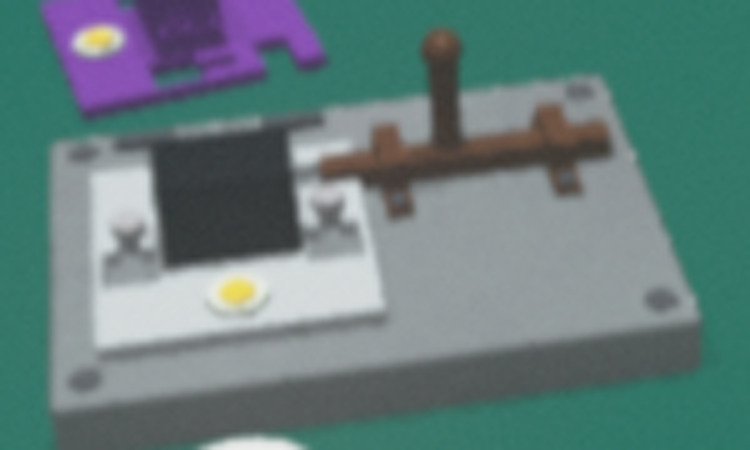

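View pics/si_a.png

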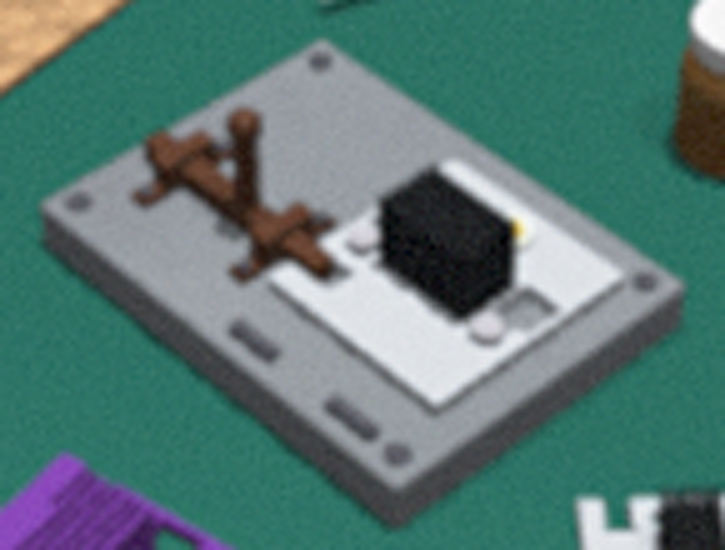

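The base's top corners in the scene view are about (180,272), (180,218), (290,205) and (309,255). In the side view they are (352,247), (294,288), (224,232) and (280,198).

Run:
```python
from h import *
cs,cd=r.get_calibration("scene"),r.get_calibration("side")
S=np.array([(50,410),(50,142),(602,77),(697,325)])/5+(170-.4,190-.4)
D=np.array([(683,287),(395,488),(43,208),(325,40)])/5+(215-.4,190-.4)
L=np.array([(100,-135),(-100,-135),(-100,135),(100,135)],float)
def fit(W,L):
    a=W-W.mean(0);l=L-L.mean(0)
    y=np.arctan2((l[:,0]*a[:,1]-l[:,1]*a[:,0]).sum(),(l*a).sum()); R=np.array([[np.cos(y),-np.sin(y)],[np.sin(y),np.cos(y)]])
    t=W.mean(0)-R@L.mean(0); return y,t,(W-(L@R.T+t))
for n,f in (("scene",lambda:np.array([onz(cs,p,30)[:2] for p in S])),("side",lambda:np.array([onz(cd,p,30)[:2] for p in D])),("tri",lambda:np.array([tri(cs,a,cd,b)[0][:2] for a,b in zip(S,D)]))):
    y,t,e=fit(f(),L); print(n,round(y,4),t.round(1),e.round(1).tolist())
print([ (tri(cs,a,cd,b)[0][2].round(1),tri(cs,a,cd,b)[1].round(1)) for a,b in zip(S,D)])
# ball centre
a=np.array((441,44))/5+(169.6,189.6); b=np.array((243,122))/5+(214.6,189.6)
print("ball",tri(cs,a,cd,b))
# pad mask
for n,c in (("scene",cs),("side",cd)):
    im=cv2.imread(f"pics/{n}0.png"); h=cv2.cvtColor(im,cv2.COLOR_BGR2HSV)
    m=cv2.inRange(h,(5,60,90),(25,255,255)); m=cv2.morphologyEx(m,cv2.MORPH_OPEN,np.ones((3,3)))
    for k in cv2.findContours(m,0,2)[0]:
        A=cv2.contourArea(k)
        if A>2000:
            q=cv2.approxPolyDP(cv2.convexHull(k),6,True)[:,0]; W=np.array([onz(c,p,8)[:2] for p in q]); print(n,A,q.tolist(),W.round(0).tolist(),W.mean(0).round(1))
```

```text
scene 0.0515 [ 541.7 -169.8] [[-1.0, 2.8], [0.1, -0.4], [0.4, -0.7], [0.5, -1.7]]
side 0.0602 [ 537.4 -171.8] [[-2.6, 1.6], [1.6, 2.9], [0.6, -3.9], [0.4, -0.7]]
tri 0.056 [ 538.9 -169.7] [[-1.7, 1.7], [1.0, 0.3], [0.5, -1.0], [0.2, -0.9]]
[(np.float64(27.6), np.float64(0.1)), (np.float64(29.5), np.float64(1.0)), (np.float64(26.7), np.float64(3.4)), (np.float64(27.5), np.float64(1.4))]
ball (array([ 504.48239141, -123.52616199,   98.18440892]), np.float64(0.5048197688575868))
scene 4051.0 [[451, 242], [380, 264], [339, 216], [402, 201]] [[617.0, 297.0], [663.0, 115.0], [471.0, 76.0], [430.0, 254.0]] [545.2 185.4]
side 2580.0 [[256, 176], [212, 210], [166, 186], [210, 156]] [[657.0, 116.0], [468.0, 67.0], [424.0, 247.0], [610.0, 296.0]] [539.7 181.8]
```

Base is at about (540,-170.5) with yaw 0.056. The ball's position says the bolt is about 10 mm out already. Moving over it for a wrist view.

Emit:
carry_out(
  rows="0.45 0 -0.5 0 -1; 0.45 -0.4 -1 0 -1; 0.45 -0.4 -1 0 -0.4; 0.45 -0.4 -1 0 0; 0.45 -0.4 -1 0 0; 0.45 -0.4 -1 0 0; 0.45 -0.4 -1 0 0; 0.45 -0.4 -1 0 0; 0.45 -0.4 -1 0 0; 0.45 -0.4 -1 0 0; 0.45 -0.4 -1 0 0; 0.45 -0.4 -1 0 0",
)

```text
clock: 1.65
eef_pos: [311.4, 260.0, 253.3]
tcp_rot: [-3.142, 0.0, -3.087]
contact_force: [0.4, -0.0, 0.5]
opening: 0.454
```

Emit:
carry_out(
  rows="0.45 -0.4 -1 0 0; 0.45 -0.4 -1 0 0; 0.45 -0.4 -1 0 0; 0.45 -0.4 -1 0 0; 0.45 -0.4 -1 0 0; 0.45 -0.4 -1 0 0; 0.45 -0.4 -1 0 0; 0.45 -0.4 -1 0 0; 0.45 -0.4 -1 0 0; 0.45 -0.4 -1 0 0; 0.45 -0.4 -1 0 0; 0.45 0 0 0 0",
)

```text
clock: 3.15
eef_pos: [461.5, -62.8, 253.1]
tcp_rot: [-3.141, 0.0, -3.09]
contact_force: [-0.3, 0.2, -0.6]
opening: 0.447
```

Run:
```python
from h import *
c=r.get_calibration("wrist"); im=r.grab_frame("wrist"); cv2.imwrite("pics/w1.png",im)
np.save("w1.npy",c,allow_pickle=True); print(c["position"],c["rotation"]); s=r.sense(); print(s["clock"],s["eef_pos"],s["tcp_rot"],s["qpos"])
```

```text
[386.82999667 -65.7983393  373.43607439] [-2.91704765e-01  6.88370777e-04  1.62192537e+00]
3.2 [460.78483974 -61.89673034 252.99952575] [ 3.14134220e+00 -6.80390199e-04 -3.08906506e+00] [-1.36837277e-01  1.01235712e-01  1.96261095e+00  1.33798671e-04
  1.07846136e+00 -1.76022440e+00]
```

View pics/w1.png

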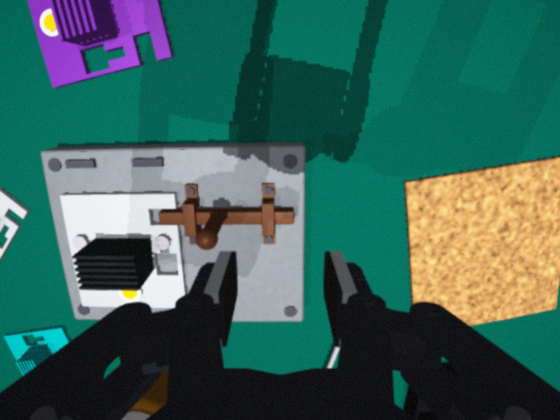

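The wrist view shows the base slab (top corners near (41,151), (305,144), (303,321), (77,320)), the ball at (206,239), and the straps at x≈190 and 268. Measuring from these.

Run:
```python
from h import *
c=np.load("w1.npy",allow_pickle=True).item(); im=cv2.imread("pics/w1.png")
cv2.imwrite("pics/w1z.png",cv2.resize(im[135:330,30:310],None,fx=2.8,fy=2.8,interpolation=cv2.INTER_CUBIC))
for p in ((41,151),(305,144),(303,321),(77,320)): print(p,onz(c,p,30).round(1))
print("ball",onz(c,(206,239),95.5).round(1))
```

```text
(41, 151) [ 447.1 -306.    30. ]
(305, 144) [429.  -39.7  30. ]
(303, 321) [628.4 -27.5  30. ]
(77, 320) [ 645.9 -292.7   30. ]
ball [ 505.2 -122.9   95.5]
```

View pics/w1z.png

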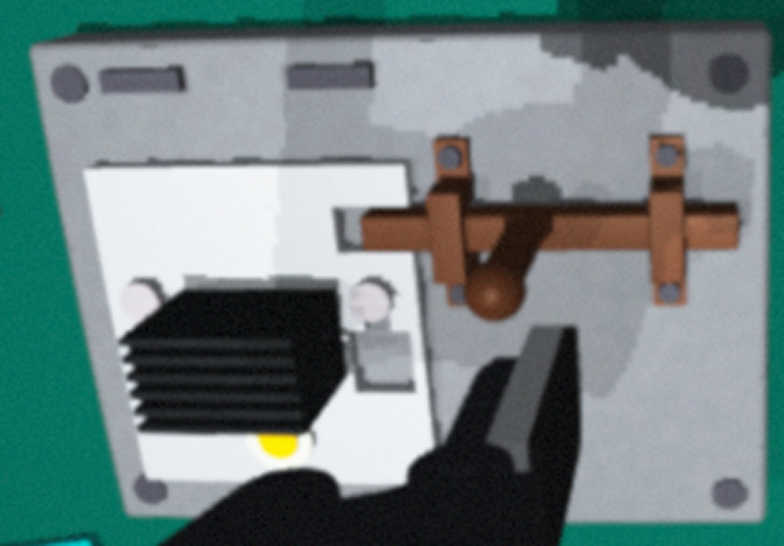

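Emit:
carry_out(
  rows="0.45 -0.7 -1 0 0; 0.45 -0.66 -1 0.2 0; 0.45 0 -0.11 1 0; 0.45 0 0 1 0; 0.45 0 0 1 0; 0.45 0 0 1 0; 0.45 0 0 0.7 0; 0.45 0 0 0.4 0; 0.45 0 0 0 0",
)

```text
clock: 4.32
eef_pos: [504.5, -121.7, 93.8]
tcp_rot: [3.141, -0.001, -3.087]
contact_force: [0.2, 0.2, 0.2]
opening: 0.446
```

Run:
```python
from h import *
for n in ("scene","wrist"): cv2.imwrite(f"pics/{n}2.png",r.grab_frame(n))
a=cv2.imread("pics/scene2.png"); b=cv2.imread("pics/wrist2.png")
cv2.imwrite("pics/m2.png",np.hstack([cv2.resize(a[150:280,170:330],(480,390)),b[200:400,130:430][:, :300].repeat(1,0) if 0 else cv2.resize(b[150:410,100:420],(320,260)).copy() if 0 else cv2.resize(b[110:400,120:360],(320,390))]))
s=r.sense(); print(s["eef_pos"],s["clock"])
```

```text
[ 505.42400811 -122.19688698   94.9295542 ] 4.425
```

View pics/m2.png

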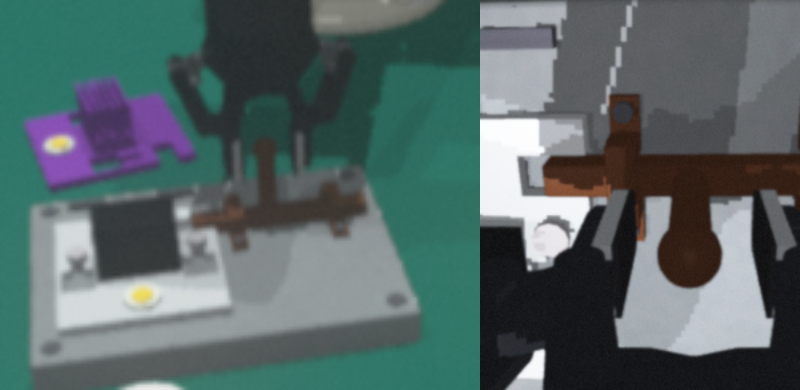

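The ball sits between the pads, roughly centred. I'll close and push home to find the zero stop.

Emit:
carry_out(
  rows="0 0 0 0 0; 0 0 0 0 0; 0 0 0 0 0; 0 0 0 0 0; 0 0 -0.1 0 0; 0 0 -0.1 0 0",
  newtons=40,
)

```text
clock: 5.18
eef_pos: [505.9, -127.8, 95.2]
tcp_rot: [3.141, 0.001, -3.088]
contact_force: [-0.7, 6.5, 6.9]
opening: 0.15
```

Emit:
carry_out(
  rows="0 0 -0.1 0 0; 0 0 0 0 0",
)

```text
clock: 5.42
eef_pos: [506.1, -131.1, 95.2]
tcp_rot: [3.141, 0.001, -3.088]
contact_force: [-0.5, 3.2, 7.0]
opening: 0.151
```

Emit:
carry_out(
  rows="0 0 -0.08 0 0; 0 0 -0.05 0 0; 0 0 0 0 0",
)

```text
clock: 5.8
eef_pos: [506.2, -133.1, 95.2]
tcp_rot: [3.138, 0.001, -3.089]
contact_force: [1.1, 16.0, 9.1]
opening: 0.15
```

Emit:
carry_out(
  rows="0 0 -0.06 0 0; 0 0 0 0 0",
)

```text
clock: 6.05
eef_pos: [506.2, -133.4, 95.1]
tcp_rot: [3.136, 0.001, -3.09]
contact_force: [1.3, 27.0, 11.0]
opening: 0.149
```

Home stop found at y≈-133.3 (27 N and no motion). First stroke out.

Emit:
carry_out(
  rows="0 0 0.13 0 0; 0 0 0.14 0 0; 0 0 0.14 0 0; 0 0 0.14 0 0; 0 0 0.1 0 0; 0 0 0.05 0 0; 0 0 0 0 0",
)

```text
clock: 6.92
eef_pos: [505.2, -116.7, 95.2]
tcp_rot: [-3.14, 0.001, -3.087]
contact_force: [-2.4, -2.7, 7.3]
opening: 0.143
```

Emit:
carry_out(
  rows="0 0 0.06 0 0; 0 0 0.06 0 0; 0 0 0 0 0",
)

```text
clock: 7.3
eef_pos: [505.1, -113.3, 95.2]
tcp_rot: [-3.14, 0.001, -3.087]
contact_force: [-1.4, -3.8, 6.7]
opening: 0.144
```

Emit:
carry_out(
  rows="0 0 0.06 0 0; 0 0 0.06 0 0; 0 0 0.05 0 0; 0 0 0 0 0",
)

```text
clock: 7.8
eef_pos: [504.9, -109.5, 95.2]
tcp_rot: [-3.138, 0.002, -3.086]
contact_force: [-1.8, -13.9, 5.0]
opening: 0.149
```

Emit:
carry_out(
  rows="0 0 0.06 0 0; 0 0 0 0 0",
)

```text
clock: 8.05
eef_pos: [504.8, -108.7, 95.2]
tcp_rot: [-3.137, 0.002, -3.086]
contact_force: [-3.8, -20.6, 4.3]
opening: 0.154
```

Run:
```python
from h import *
for n in ("scene","wrist"): cv2.imwrite(f"pics/{n}3.png",r.grab_frame(n))
a=cv2.imread("pics/scene3.png"); b=cv2.imread("pics/wrist3.png")
cv2.imwrite("pics/m3.png",np.hstack([cv2.resize(a[170:260,180:320],(480,390)),cv2.resize(b[110:400,120:360],(320,390))]))
s=r.sense(); print(s["eef_pos"],s["clock"],s["contact_force"])
```

```text
[ 504.80255298 -108.6177165    95.21365007] 8.15 [ -3.62767856 -19.79512392   3.85317296]
```

View pics/m3.png

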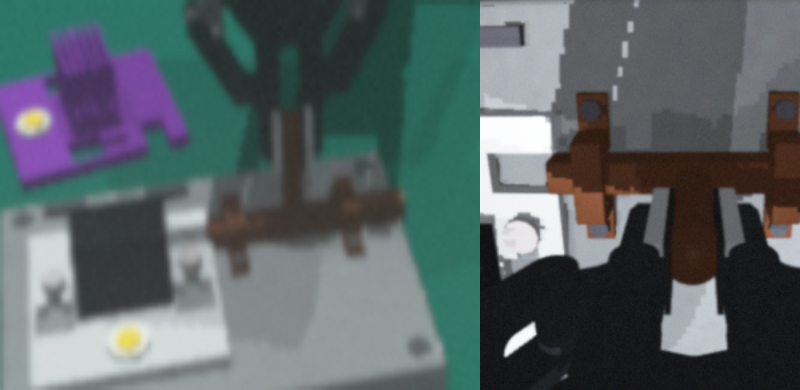

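Jammed (force rising, no motion at -108.7, about 22–23 mm out). Return fully home.

Emit:
carry_out(
  rows="0 0 -0.15 0 0; 0 0 -0.2 0 0; 0 0 -0.2 0 0; 0 0 -0.2 0 0; 0 0 -0.15 0 0; 0 0 -0.1 0 0; 0 0 -0.1 0 0; 0 0 0 0 0; 0 0 0 0 0",
)

```text
clock: 9.28
eef_pos: [506.1, -133.6, 95.1]
tcp_rot: [3.134, 0.0, -3.09]
contact_force: [2.2, 36.1, 13.9]
opening: 0.148
```

Emit:
carry_out(
  rows="0 0 0.2 0 0; 0 0 0.2 0 0; 0 0 0.2 0 0; 0 0 0.15 0 0; 0 0 0.15 0 0; 0 0 0.1 0 0; 0 0 0.08 0 0; 0 0 0.06 0 0; 0 0 0 0 0",
)

```text
clock: 10.4
eef_pos: [504.7, -107.1, 95.2]
tcp_rot: [-3.137, 0.002, -3.086]
contact_force: [-2.7, -19.3, 4.5]
opening: 0.143
```

Emit:
carry_out(
  rows="0 0 0.05 0 0; 0 0 0 0 0",
)

```text
clock: 10.65
eef_pos: [504.7, -106.5, 95.2]
tcp_rot: [-3.136, 0.002, -3.085]
contact_force: [-2.9, -25.4, 4.6]
opening: 0.146
```

Emit:
carry_out(
  rows="0 0 -0.2 0 0; 0 0 -0.2 0 0; 0 0 -0.2 0 0; 0 0 -0.2 0 0; 0 0 -0.15 0 0; 0 0 -0.12 0 0; 0 0 -0.12 0 0; 0 0 0 0 0; 0 0 0 0 0",
)

```text
clock: 11.78
eef_pos: [506.1, -133.6, 95.1]
tcp_rot: [3.134, 0.0, -3.09]
contact_force: [1.8, 36.7, 14.2]
opening: 0.149
```

Emit:
carry_out(
  rows="0 0 0.2 0 0; 0 0 0.2 0 0; 0 0 0.2 0 0; 0 0 0.2 0 0; 0 0 0.15 0 0; 0 0 0.1 0 0; 0 0 0.1 0 0; 0 0 0.07 0 0; 0 0 0 0 0",
)

```text
clock: 12.9
eef_pos: [504.4, -102.7, 95.2]
tcp_rot: [-3.14, 0.001, -3.087]
contact_force: [-2.5, -4.7, 7.3]
opening: 0.144
```

It's past the next jam point at drag force only, so it runs. Draw on to near the end.

Emit:
carry_out(
  rows="0 0 0.1 0 0; 0 0 0.1 0 0; 0 0 0.1 0 0; 0 0 0.1 0 0; 0 0 0.05 0 0; 0 0 0 0 0",
)

```text
clock: 13.65
eef_pos: [503.6, -89.1, 95.2]
tcp_rot: [-3.141, 0.001, -3.087]
contact_force: [-2.4, -3.4, 7.6]
opening: 0.149
```

Emit:
carry_out(
  rows="0.45 0 0 0 0; 0.45 0 0 0 0; 0.45 0 0 -0.5 0; 0.6 0 0 -1 0; 0.8 0 0 -1 0; 1 -0.5 -1 -1 1; 1 -0.5 -0.9 -0.5 1; 1 0 0 0 1",
)

```text
clock: 14.65
eef_pos: [534.3, -147.7, 217.0]
tcp_rot: [3.141, 0.004, 2.771]
contact_force: [0.3, 1.0, -0.5]
opening: 0.998
```

Run:
```python
from h import *
c=r.get_calibration("wrist"); np.save("w4.npy",c,allow_pickle=True)
for n in ("wrist","side"): cv2.imwrite(f"pics/{n}4.png",r.grab_frame(n))
s=r.sense(); print(s["eef_pos"],s["tcp_rot"],s["clock"],s["contact_force"])
b=cv2.imread("pics/side4.png"); cv2.imwrite("pics/side4z.png",cv2.resize(b[180:310,210:370],None,fx=4,fy=4,interpolation=cv2.INTER_CUBIC))
```

```text
[ 532.6686407  -146.25421601  215.38433314] [3.14141510e+00 1.08429786e-03 2.77468012e+00] 14.75 [-0.36050405  0.27783162 -0.33207125]
```

View pics/wrist4.png

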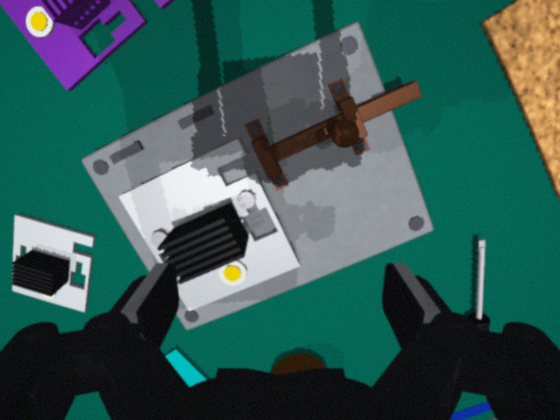

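View pics/side4z.png

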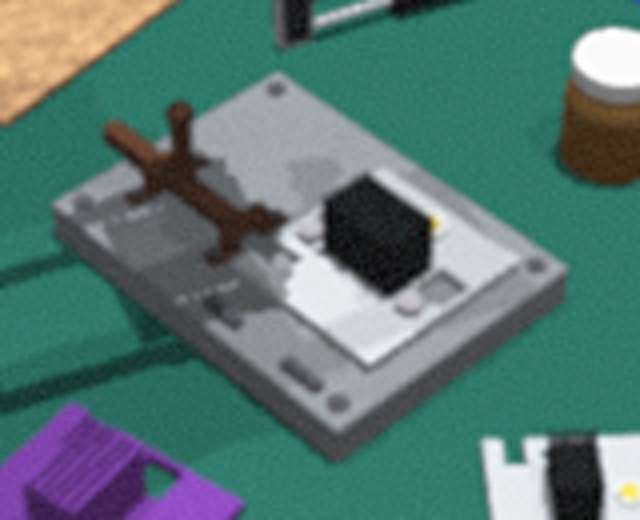

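The bolt is fully drawn, with the nose back at the strap. The base slab corners in the wrist view are near (83,160), (357,23), (432,228), (188,328); I'll refine from those and the sink outline.

Run:
```python
from h import *
c=np.load("w4.npy",allow_pickle=True).item(); im=cv2.imread("pics/wrist4.png")
W=[]
for p in ((188,328),(83,160),(357,23),(432,229)): W.append(onz(c,p,30)[:2]); print(p,W[-1].round(1))
print(np.mean(W,0)); W=np.array(W); print([np.arctan2(*(v[::-1])).round(4) for v in (W[0]-W[1],W[3]-W[2])],[np.arctan2(-v[0],v[1]).round(4) for v in (W[3]-W[0],W[2]-W[1])])
cv2.imwrite("pics/w4z.png",cv2.resize(im[170:300,110:310],None,fx=4,fy=4,interpolation=cv2.INTER_CUBIC))
cd=r.get_calibration("side");cs=r.get_calibration("scene")
```

```text
(188, 328) [ 642.8 -292.3]
(83, 160) [ 449.1 -304.9]
(357, 23) [432.7 -41.6]
(432, 229) [627.2 -30. ]
[ 537.94794298 -167.21116573]
[np.float64(0.065), np.float64(0.0598)] [np.float64(0.0595), np.float64(0.0624)]
```

View pics/w4z.png

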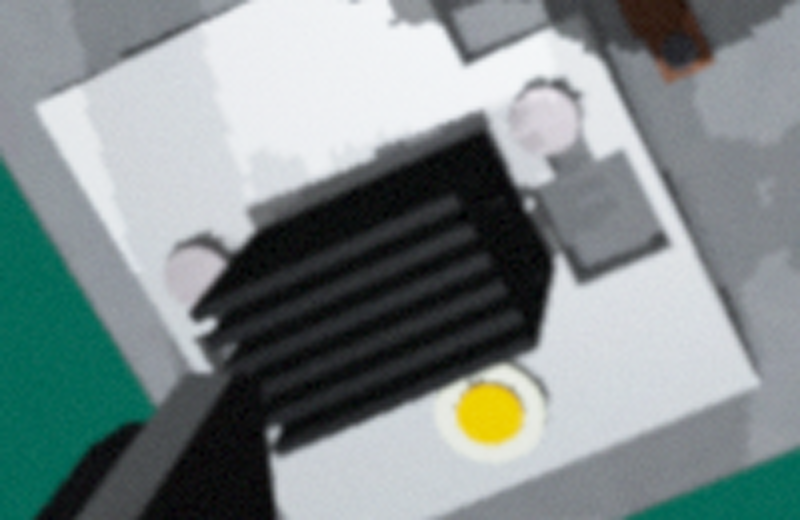

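Run:
```python
from h import *
c=np.load("w4.npy",allow_pickle=True).item()
for q in ((195,312),(460,200),(522,318),(275,440)):
    print(onz(c,np.array(q)/4+(109.6,169.6),82).round(1))
for q in ((193,272),(544,118)): print("stud",onz(c,np.array(q)/4+(109.6,169.6),44.5).round(1))
for x,y,z in ((-5,-99,44.5),(-5,-11,44.5),(10,-55,65)): print(box(0,.0615,(538,-167.3),x,y,z).round(1))
```

```text
[ 535.9 -251.8   82. ]
[ 533.5 -192.9   82. ]
[ 560.4 -191.5   82. ]
[ 567.3 -249.6   82. ]
stud [ 537.5 -267.1   44.5]
stud [ 533.1 -179.    44.5]
[ 539.1 -266.4   44.5]
[ 533.7 -178.6   44.5]
[ 551.4 -221.6   65. ]
```

Emit:
carry_out(
  rows="1 0 0 0.3 1; 1 0 0 0.3 1; 1 0 0 0.3 1; 1 0 0 0.3 1; 1 0 0 0.3 1; 1 0 0 0.3 1; 1 0 0 0.2 1; 1 0 0 0 1; 1 -0.84 0.15 0 0.18; 1 -0.85 0.15 0 0; 1 -0.85 0.15 0 0; 1 0 0 0 0",
)

```text
clock: 16.25
eef_pos: [551.8, -222.3, 154.4]
tcp_rot: [3.141, 0.0, 1.635]
contact_force: [-0.4, 0.1, -1.0]
opening: 1.005
```

Run:
```python
from h import *
c=r.get_calibration("wrist"); np.save("w5.npy",c,allow_pickle=True)
cv2.imwrite(f"pics/wrist5.png",r.grab_frame("wrist"))
s=r.sense(); print(s["eef_pos"],s["tcp_rot"],s["clock"],s["contact_force"])
```

```text
[ 551.32050676 -221.36830629  154.23421871] [-3.14133847e+00 -3.16335197e-04  1.63489300e+00] 16.3 [-0.09908674 -0.07049465  0.31656025]
```

View pics/wrist5.png

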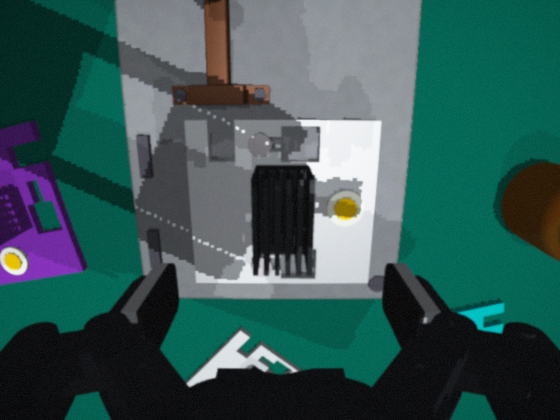

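The sink (x 252–316) is centred between the fingers and aligned. Descending.

Emit:
carry_out(
  rows="1 0 0 0.8 0; 1 0 0 0.8 0; 1 0 0 0.6 0; 1 0 0 0.4 0; 1 0 0 0.2 0; 1 0 0 0 0",
)

```text
clock: 17.05
eef_pos: [551.4, -220.8, 70.2]
tcp_rot: [-3.141, -0.0, 1.635]
contact_force: [0.8, -0.3, -0.9]
opening: 1.004
```

Emit:
carry_out(
  rows="0 0 0 0 0; 0 0 0 0 0; 0 0 0 0 0; 0 0 0 0 0; 0 0 0 0 0",
  newtons=50,
)

```text
clock: 17.68
eef_pos: [552.1, -221.1, 71.0]
tcp_rot: [3.14, 0.001, 1.635]
contact_force: [0.2, -0.3, 5.7]
opening: 0.413
```

Gripped (opening 0.41, about 36 mm). Slide 27 mm along local -x.

Emit:
carry_out(
  rows="0 0 -0.15 0 0; 0 0 -0.15 0 0; 0 0 -0.15 0 0; 0 0 -0.15 0 0; 0 0 -0.15 0 0; 0 0 -0.08 0 0; 0 0 0 0 0",
)

```text
clock: 18.55
eef_pos: [527.3, -222.9, 71.0]
tcp_rot: [3.14, 0.001, 1.635]
contact_force: [3.1, 0.7, 5.8]
opening: 0.411
```

Emit:
carry_out(
  rows="0 0 -0.07 0 0; 0 0 0 0 0",
)

```text
clock: 18.8
eef_pos: [526.1, -223.1, 71.1]
tcp_rot: [3.138, 0.001, 1.634]
contact_force: [7.9, 0.5, 3.5]
opening: 0.412
```

Run:
```python
from h import *
c=r.get_calibration("wrist"); im=r.grab_frame("wrist"); cv2.imwrite("pics/wrist6.png",im)
cv2.imwrite("pics/w6z.png",cv2.resize(im[60:340,120:440],None,fx=2.1,fy=2.1,interpolation=cv2.INTER_CUBIC))
```

```text
(no output)
```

View pics/w6z.png

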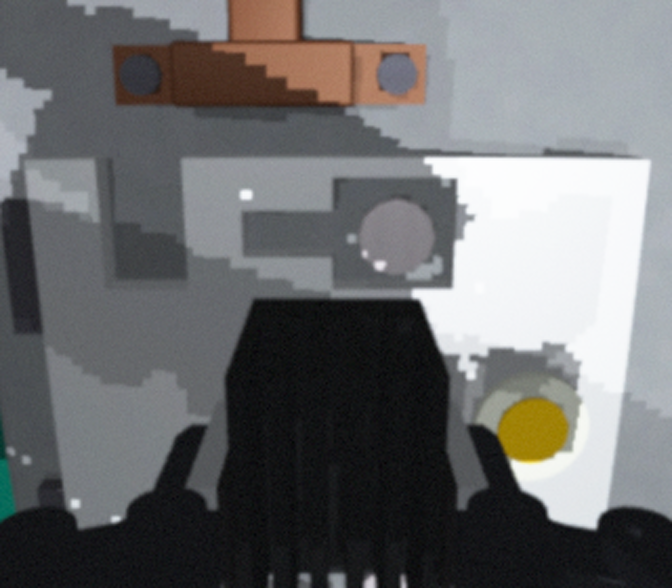

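The stud head (360–434) is centred in the wide end (333–456). Back off the stop slightly and lift straight up.

Emit:
carry_out(
  rows="0 0 0.02 0 0; 0 0 0 -0.1 0; 0 0 0 -0.15 0; 0 0 0 -0.2 0; 0 0 0 -0.2 0; 0 0 0 0 0",
)

```text
clock: 19.6
eef_pos: [524.9, -222.6, 90.1]
tcp_rot: [-3.142, 0.0, 1.635]
contact_force: [-0.7, -0.7, -2.8]
opening: 0.414
```

Emit:
carry_out(
  rows="0 0 0 -0.5 0; 0 0 0 -1 0; 0 0 0 -1 0; 0 0.2 0 -0.5 0; 0 0.6 0.1 0 0; 0 1 0.1 0 0; 0 1 0.1 0 0; 0 1 0.1 0 0; 0 1 0.1 0 0; 0 1 0.1 0 0; 0 1 0.1 0 -0.5; 0 1 0.1 0 -0.8",
)

```text
clock: 21.1
eef_pos: [530.7, 14.6, 178.4]
tcp_rot: [-3.139, -0.001, 1.82]
contact_force: [0.2, 0.3, -3.6]
opening: 0.414
```

Emit:
carry_out(
  rows="0 0.8 0.1 0 0; 0 0.5 0 0 0; 0 0.2 0 0 0; 0 0 0 0 0",
)

```text
clock: 21.6
eef_pos: [523.6, 57.0, 179.5]
tcp_rot: [-3.141, 0.0, 1.817]
contact_force: [-0.8, -0.1, -3.7]
opening: 0.415
```

Run:
```python
from h import *
c=r.get_calibration("wrist"); np.save("w7.npy",c,allow_pickle=True)
im=r.grab_frame("wrist"); cv2.imwrite("pics/wrist7.png",im); cv2.imwrite("pics/side7.png",r.grab_frame("side"))
s=r.sense(); print(s["eef_pos"],s["tcp_rot"],s["clock"],s["contact_force"])
```

```text
[523.94207846  56.38098362 179.70459971] [-3.14150659e+00  2.36192816e-04  1.81600138e+00] 21.7 [-0.04264805 -0.83524938 -3.66698572]
```

View pics/wrist7.png

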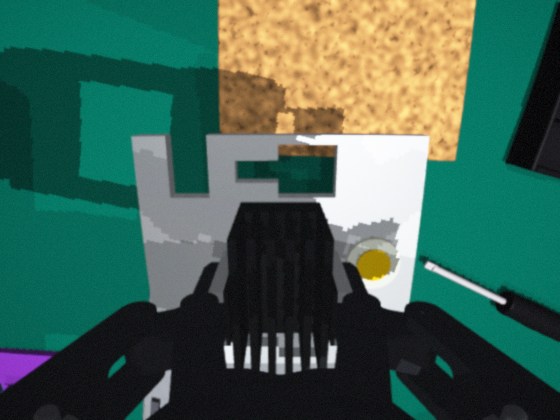

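View pics/side7.png

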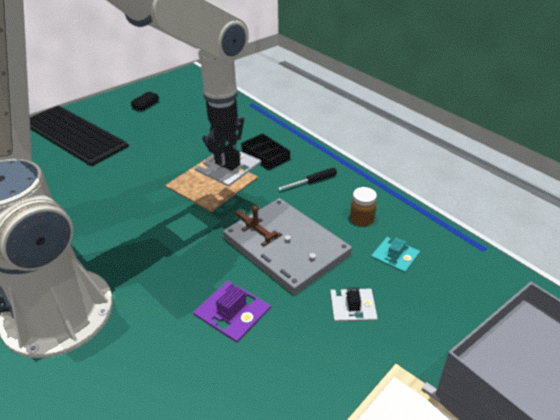

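The carrier hangs level, the pad is ahead with its near-right corner at (455,161), and bystanders are undisturbed. Refining the pad centre.

Run:
```python
from h import *
c=np.load("w7.npy",allow_pickle=True).item()
for p in ((455,161),(476,2),(218,2),(218,130)): print(p,onz(c,p,8).round(1))
for y in (.235,.247): print(box(0,y,onz(c,(455,161),8)[:2],-100,95,0).round(1))
```

```text
(455, 161) [660.6 116.    8. ]
(476, 2) [633.5 238.7   8. ]
(218, 2) [441.4 186.3   8. ]
(218, 130) [461.3  91.7   8. ]
[541.3 185.1   0. ]
[540.4 183.6   0. ]
```

Emit:
carry_out(
  rows="0 0.6 0.25 0 0; 0 1 0.4 0 0; 0 1 0.4 0 0; 0 0.8 0.35 0.2 0; 0 0.5 0.2 0.5 0; 0 0.08 0 0.8 0; 0 0 0 1 0; 0 0 0 0.8 0; 0 0 0 0.5 0; 0 0 0 0.2 0; 0 0 0 0 0",
)

```text
clock: 23.08
eef_pos: [541.6, 184.4, 59.8]
tcp_rot: [-3.142, 0.0, 1.816]
contact_force: [0.1, 1.0, -4.4]
opening: 0.41
```

Emit:
carry_out(
  rows="0 0 0 0.12 0; 0 0 0 0.1 0; 0 0 0 0.06 0; 0 0 0 0 0; 0 0 0 0 0",
)

```text
clock: 23.7
eef_pos: [541.5, 184.4, 51.5]
tcp_rot: [3.142, -0.0, 1.816]
contact_force: [0.5, 0.0, -3.8]
opening: 0.413
```

Emit:
carry_out(
  rows="0 0 0 0.03 0; 0 0 0 0.03 0; 0 0 0 0.02 0; 0 0 0 0 0",
)

```text
clock: 24.2
eef_pos: [541.4, 184.4, 49.1]
tcp_rot: [3.142, -0.0, 1.816]
contact_force: [-0.8, 1.0, -1.9]
opening: 0.412
```

Emit:
carry_out(
  rows="0 0 0 0.02 0; 0 0 0 0.02 0; 0 0 0 0 0",
)

```text
clock: 24.58
eef_pos: [541.4, 184.4, 48.9]
tcp_rot: [3.142, 0.0, 1.816]
contact_force: [-5.2, -2.4, 12.1]
opening: 0.414
```

It's in contact with the pad. Ease off, open gently and retreat.

Emit:
carry_out(
  rows="0 0 0 -0.02 0; 0.45 0 0 0 0; 0.5 0 0 0 0; 0.6 0 0 0 0; 0.8 0 0 0 0; 0.8 0 0 -0.3 0; 0.8 0 0 -0.7 0; 0.8 0 0 -1 0; 0.8 0 0 -1 0; 0.8 -0.5 0 -1 0; 0.8 -1 0 -0.5 0; 0.8 -1 0 0 0",
)

```text
clock: 26.08
eef_pos: [560.8, 111.2, 185.7]
tcp_rot: [3.138, 0.0, 1.817]
contact_force: [0.8, 0.0, -0.3]
opening: 0.8
```

Emit:
carry_out(
  rows="0.8 -1 0 -0.5 0; 0.8 -1 0 -0.3 0; 0.8 -0.5 0 0 0; 0.8 0 0 0 0",
)

```text
clock: 26.58
eef_pos: [577.8, 38.4, 207.3]
tcp_rot: [-3.141, -0.0, 1.815]
contact_force: [-0.1, 0.0, -0.3]
opening: 0.794
```

Run:
```python
from h import *
c=r.get_calibration("wrist"); np.save("w8.npy",c,allow_pickle=True)
ims=[r.grab_frame(n) for n in ("wrist","scene","side")]
for n,i in zip(("wrist","scene","side"),ims): cv2.imwrite(f"pics/{n}8.png",i)
cv2.imwrite("pics/m8.png",np.hstack([cv2.resize(i,(400,300)) for i in ims[1:]]))
s=r.sense(); print(s["eef_pos"],s["clock"],s["contact_force"])
```

```text
[577.41545218  39.67883624 206.92752961] 26.725 [ 0.08473788 -0.01548963 -0.11595077]
```

View pics/wrist8.png

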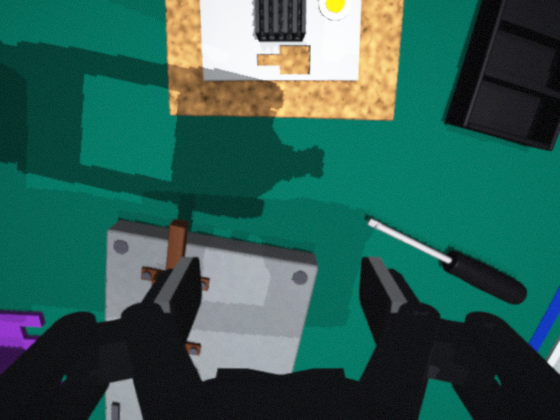

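View pics/m8.png

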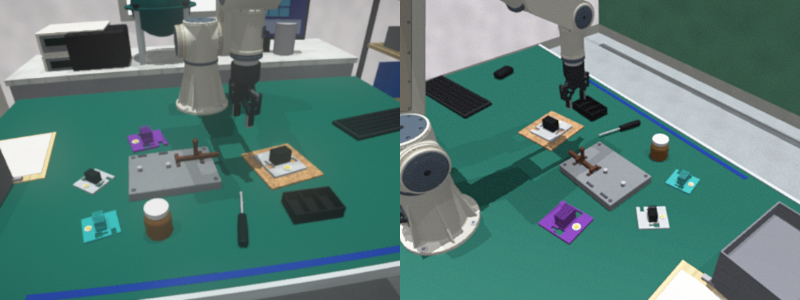

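Run:
```python
from h import *
a,b=cv2.imread("pics/scene0.png"),cv2.imread("pics/scene8.png")
for n,(x0,y0,x1,y1) in dict(jar=(195,275,250,340),driver=(325,262,355,350),tray=(390,257,490,315)).items():
    res=cv2.matchTemplate(b[y0-8:y1+8,x0-8:x1+8],a[y0:y1,x0:x1],cv2.TM_CCOEFF_NORMED); _,m,_,l=cv2.minMaxLoc(res); print(n,round(m,3),np.array(l)-8)
c=np.load("w8.npy",allow_pickle=True).item()
for p in ((203,80),(359,80)): print("plate corner",onz(c,p,16).round(1))
for p in ((170,114),(396,120)): print("pad corner",onz(c,p,8).round(1))
r.sign_off(); print(r.sense()["clock"])
```

```text
jar 1.0 [0 0]
driver 0.993 [0 0]
tray 0.997 [0 0]
plate corner [491.9 108.9  16. ]
plate corner [619.6 140.6  16. ]
pad corner [466.9  73.6   8. ]
pad corner [663.4 117.1   8. ]
the job is handed in; nothing more can be done
the job is handed in; nothing more can be done
```

The carrier is off its studs and sitting flat in the middle of the cork pad, with the bolt left drawn. I handed the job in at about 27 s of the 67 s allowed.

- **Bolt:** It started about 9–10 mm out, so I pushed it home first. It jammed on two strokes, and after each I returned it fully home. The third stroke ran through, and I drew it to about 44 mm.
- **Carrier:** I slid it about 26–27 mm to the stops, and the wrist camera showed the visible stud head (the +y one) centred in its wide keyhole end. It then lifted freely. I lowered it at a few mm per step; the highest contact force I read was about 12 N, and I eased off before opening the gripper.
- **Last checks:** The carrier looks flat and centred, with roughly equal cork margins on the three sides I could see. The jar, screwdriver and tray had not moved in the scene image, and nothing was touching the robot.
- **Small disagreements:** The bolt travel read from the arm position included about 1–2 mm of flex, so the first jam read as 22–23 mm rather than the stated 17–22. The scene and side cameras differed by about 5 mm on the pad centre, so I used the wrist view for it.

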